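# Press home the sealed lid of a stockroom tub under a wire shelf

### The job

Seat the lid of the tall grey airtight tub: press its white rim down at every corner, also at the far ones under the wire shelf, until the rubber seal has gone home everywhere and the rim lies flush on the tub all round. Press firmly but not brutally (over about 45 N the rim cracks), only on the rim and not on the clear window, do not bang into the shelf, and leave the other things where they are.

Things in the scene. Friction and masses are not known exactly. Their poses are not given: they have to be found in the camera images.
- tub: Tall grey plastic airtight tub, fixed to the table. Origin: centre of its underside, on the table. Its x axis points away from the robot towards the back of the shelf, y to the left, z up. Body 120 (x) by 174 (y) mm, with an outward flange 146 by 200 mm whose flat top is 240 mm above the origin.
- seal (a point): Centre of the tub's mouth, level with the flange top. A black rubber seal stands up to 7 mm proud of the flange. It grips at four spots, +-64 mm (x) and +-91 mm (y) from here. A spot gives way only to about 14 N on it (more if moved fast), stays where it is left (some start up to 5 mm down), and must go all 7 mm: there the lid meets the flange and feels solid.
- lid: Loose rigid lid, about 0.43 kg, 150 (x) by 204 (y) mm; origin at the centre of the rim's underside, axes as the tub's. White rim 8 mm thick, 24 mm wide all round. A 20 mm deep plug keeps it centred in the tub's mouth with 2 mm play. Seated: origin 240 mm, rim top 248 mm above the tub's origin; unseated up to 255. It rocks: pressing one corner can lift the opposite one.
- rim_near_left (a point): Middle of the lid's rim at its near left corner, on the rim's top face (lid frame x -63, y +90 mm, 12 mm in from both outer edges). Straight above the near left gripping spot of the seal.
- rim_near_right (a point): Middle of the lid's rim at its near right corner, on the rim's top face (lid frame x -63, y -90 mm, 12 mm in from both outer edges). Straight above the near right gripping spot of the seal.
- rim_far_left (a point): Middle of the lid's rim at its far left corner, on the rim's top face (lid frame x +63, y +90 mm, 12 mm in from both outer edges). Straight above the far left gripping spot of the seal. Under the shelf.
- rim_far_right (a point): Middle of the lid's rim at its far right corner, on the rim's top face (lid frame x +63, y -90 mm, 12 mm in from both outer edges). Straight above the far right gripping spot of the seal. Under the shelf.
- shelf_front (a point): Middle of the front bar of a fixed galvanised wire shelf, axes as the tub's. The bar is 8 mm thick, 500 mm long along y, its centre 439 mm above the table and 22 to 30 mm beyond the tub's centre (x), so the shelf covers the lid's far 50 mm or so. It reaches 150 mm further back, to two posts; low packets lie on its ends.
- shelf: The same wire shelf, origin on the table straight below the middle of its front bar. Between it and the lid there is about 180 mm of free height: to the far corners of the lid the tool must come leaning, from the robot's side, some 32 to 45 degrees from vertical.
- window: The lid's thin clear window, 102 (x) by 156 (y) mm inside the white rim, its top 3 mm higher than the rim's top; origin at the centre of its underside, 5 mm above the lid's origin. Takes no load: not to be pressed (5 N at most).
- tape: Roll of tape lying flat, 92 mm across, 45 mm high, left of the tub; origin at its underside. Bystander.
- carton: Small brown carton 85 by 60 by 50 mm high, right of the tub; origin at its underside. Bystander.
- spray: White bottle 60 mm across, 150 mm high, under the shelf to the left; origin at its underside. Bystander.
- tin: Metal tin 60 mm across, 85 mm high, under the shelf to the right; origin at its underside. Bystander.
- driver: Screwdriver 170 mm long lying in front of the tub (robot's side). Bystander.
- jar: Glass jar 56 mm across, 70 mm high, in front of the tub to the left; origin at its underside. Bystander.
There are look-alikes about, which are no part of the job. What is shaped like the tub but pink or yellow is not meant.

How it is judged:
By the outcome, as a careful person would: the job done as asked, in the order asked, and still so for the second after the job is handed in, with the robot touching nothing.
It also fails if it takes over 61 s, if anything falls off the work surface, if the arm or the gripper's body presses on something with over 40 N, if the wrist force passes 120 N, or if a joint passes its speed limit or range.

### The arm

A 7-joint arm with a two-finger parallel gripper is mounted at the origin on the work surface. World frame = base frame: x ahead of the robot, y to its left, z up, the work surface at z = 0. Lengths are in m, angles in rad, forces in N, time in s.
With the tool pointing down it reaches from about 0.4 to 0.85 m from the base axis. Payload 4.5 kg.
Tool frame: the origin (TCP) lies at the very end of the fingers, on their centre line; the grasp point (between the pads) lies 19 mm behind it (r.grip_point_offset is the distance from the TCP to the grasp point, in m); y points along the fingers, x is the direction in which the jaws open and shut, and the axes are right-handed (so a half turn about y gives the same grasp; the last joint's range is limited). The gripper opens to 88 mm and grips with 3 to 60 N. Pads are 18 mm wide; open, the fingers measure 123 mm over their backs; the gripper's body (75 mm by 187 mm) begins 45 mm behind the grasp point.
Start: joints at [-1.109, 0.689, -0.195, 1.565, 0.157, 0.902, -0.215], TCP at [0.259, 0.569, 0.239] pointing down, gripper open.
Joint ranges: [-3.01, 3.01], [-0.46, 2.08], [-1.47, 1.51], [0.13, 2.56], [-1, 4.14], [0.04, 2.09], [-2.66, 2.66]. Speed limits (rad/s): [2.57, 2.57, 3.14, 3.14, 3.14, 3.14, 3.14].

### API

Orientations are given as a unit quaternion [x, y, z, w].
In Python, from plant import get_state, snapshot, camera_params, job, r gives the robot as it stands.
- The arm moves only by the tool carry_out, never from a script. Its arguments are lists of equal length, an entry for each row: "offset": the shift along the world's x, y, z in m, a list of three; "twist": the turn about the world's z in degrees. In form: {"offset": [[tx, ty, tz], ...], "twist": [twist, ...]}. A call has 1 to 8 rows; each row shifts and turns the commanded pose from where the row before left it; what a row does not reach is not made up. A row lasts 1/8 s, in which the tool goes at most 62.5 mm and 10.7 degrees, less where a joint would pass 70% of its speed; a pose out of reach is approached as far as the arm can. A call with a gripper value outside its range is refused whole. "grip" is the finger opening in m, from 0 to 0.0881, set as the call begins (left out, the last holds). The fingers move at their own pace and stop on an object; "newtons" is the grip in N (left out, the last holds). Time passes only in rows, so rows that do not move let the fingers close. It gives the time, the measured TCP pose, the force and the opening at its end, in the units of the state.
- get_state(): the state, without advancing time (a new reading comes with each control period).
- snapshot(name): name is "scene" or "top" or "wrist"; returns the picture (384x512x3 uint8, red, green, blue); there is no depth.
- camera_params(name): a dict with "camera_matrix" (3x3 intrinsics, pixels), "eye" and "orientation" of the camera in the world. Camera axes: x right, y up, looking along -z (the intrinsics and any distortion apply to the point x, -y, -z); pixel columns grow to the right and rows downward; lengths in m; the calibration is good to about 2 mm. The wrist camera is an equidistant fisheye: a pixel r from the principal point sees the ray r / f radians off the axis. A picture is of the moment at which its call begins: read the wrist's pose just before it. camera_params takes no time and is no camera call; for the wrist camera it gives the pose at the moment of the call.
- job.finish_job(): hands the job in, once; it reports no verdict.
The state is a dict: "clock": time; "q": joint angles; "qd": joint speeds; "joint_torque": joint torques, N m; "tool_pos": TCP position; "eef_rot": TCP orientation; "contact_force": force on the tool from outside, world axes, zero at the start; "moment": the same for the moment, N m; "opening": opening from 0.0 (shut) to 1.0 (fully open).
Only numpy, scipy, OpenCV 4.12 (cv2) and the standard library are available. Lean on these libraries where they do the work, as an engineer would, in place of code of your own. Each camera call takes 0.05 s, during which the arm holds its last target. There are 200 camera calls.

## Working session

There is one attempt and no reset: what is moved stays moved. The work goes in short steps, Python scripts to look and compute and a tool call to move; the robot and the scene stay as the last step left them, time stands still between calls to the robot, and variables do not carry over. Pictures are saved under pics/ and viewed, about 8 in all and at most 12, crops included, and the job is handed in when it is done.

Besides the shell and the picture viewer there is one more tool, called after ">>>" by a JSON object that holds its "name" and its "arguments". carry_out: Moves the arm, as the interface text tells. Its arguments: {"type":"object","properties":{"offset":{"type":"array"},"twist":{"type":"array"},"grip":{"type":"number"},"newtons":{"type":"number"}},"required":["offset","twist"]}

```bash
ls -la; mkdir -p pics; python3 - <<'E'
from plant import *
import cv2
print([a for a in dir(r) if a[0]!='_'], [a for a in dir(job) if a[0]!='_'])
print(get_state())
for n in("scene","top","wrist"):
    p=camera_params(n); print(n,p)
    cv2.imwrite(f"pics/{n}0.png",snapshot(n)[:,:,::-1])
a=cv2.imread("pics/scene0.png");b=cv2.imread("pics/top0.png")
cv2.imwrite("pics/both0.png",cv2.vconcat([cv2.resize(a,None,fx=1,fy=1)]) )
E
```

```text
total 12
drwxr-xr-x  3 agent agent 4096 Dec  5 11:08 .
drwxr-xr-x 23 root  root  4096 Dec  5 11:08 ..
drwxr-xr-x  2 agent agent 4096 Dec  5 11:08 pics
['Unreachable', 'grip_point_offset'] ['finish_job']
{'clock': 0.0, 'q': array([-1.10921625,  0.68993954, -0.19449974,  1.56634009,  0.15723343,
        0.90248448, -0.21510854]), 'qd': array([-1.38933071e-03,  1.77910624e-03,  2.68917930e-05,  1.61145667e-04,
       -6.36386628e-04, -4.34268762e-05, -2.03441861e-04]), 'joint_torque': array([-7.66013250e-05, -5.27567697e+01, -1.26650132e+00, -1.53436553e+01,
       -5.24637464e-02,  6.34870099e-03,  1.75250370e-04]), 'tool_pos': array([0.25905916, 0.56809369, 0.23793844]), 'eef_rot': array([ 0.59510154,  0.38196747, -0.38299565, -0.59436465]), 'contact_force': array([-0.01046062, -0.2586484 ,  0.24170268]), 'moment': array([-0.02313953, -0.05198129, -0.0386717 ]), 'opening': 1.0024302573388164}
scene {'camera_matrix': array([[349.96609826,   0.        , 257.55979742],
       [  0.        , 349.96609826, 198.18699777],
       [  0.        ,   0.        ,   1.        ]]), 'eye': array([ 0.84009605, -0.15769209,  1.33135398]), 'orientation': array([0.13006504, 0.08471475, 0.56031553, 0.81360494])}
top {'camera_matrix': array([[438.59186747,   0.        , 253.08166181],
       [  0.        , 438.59186747, 193.55247197],
       [  0.        ,   0.        ,   1.        ]]), 'eye': array([ 0.35002402, -0.01330279,  1.34791807]), 'orientation': array([ 0.04633359, -0.05245041, -0.69551725,  0.71509293])}
wrist {'camera_matrix': array([[297.31863964,   0.        , 254.7812693 ],
       [  0.        , 297.31863964, 191.52187457],
       [  0.        ,   0.        ,   1.        ]]), 'eye': array([0.18400915, 0.60264851, 0.38379045]), 'orientation': array([-0.13611105, -0.08659327,  0.53369716,  0.83014621])}
```

View pics/scene0.png

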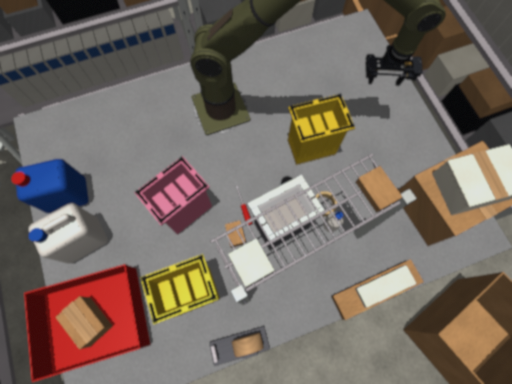

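View pics/top0.png

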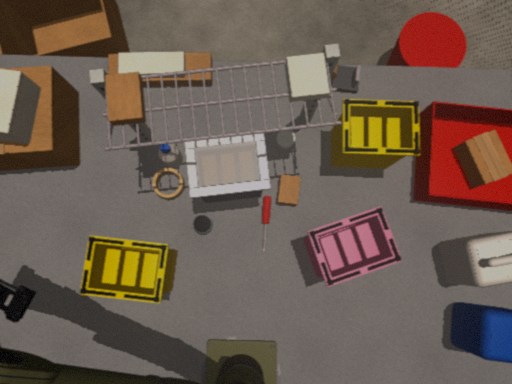

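```bash
cat > h.py <<'E'
import numpy as np, cv2
from scipy.spatial.transform import Rotation as R
from plant import *
def ray(n,px,p=None):
    p=p or camera_params(n); K=p["camera_matrix"]
    v=np.linalg.inv(K)@np.r_[px,1.]
    return p["eye"],R.from_quat(p["orientation"]).apply([v[0],-v[1],-1])
def onplane(n,px,z):
    e,d=ray(n,px); return e+d*(z-e[2])/d[2]
def proj(n,X):
    p=camera_params(n); c=R.from_quat(p["orientation"]).inv().apply(np.asarray(X)-p["eye"])
    u=p["camera_matrix"]@np.array([c[0],-c[1],-c[2]]); return u[:2]/u[2]
E
python3 - <<'E'
from h import *
s=get_state(); M=R.from_quat(s["eef_rot"]).as_matrix(); print(M.round(3))
p=camera_params("wrist"); print("cam in tool",M.T@(p["eye"]-s["tool_pos"]))
t=cv2.imread("pics/top0.png"); a=cv2.imread("pics/scene0.png")
c1=cv2.resize(t[115:215,165:300],None,fx=4,fy=4,interpolation=2)
c2=cv2.resize(a[0:120,350:470],None,fx=4,fy=4*400/480,interpolation=2)
c2=cv2.resize(a[0:100,370:435],(260,400),interpolation=2)
cv2.imwrite("pics/crop1.png",cv2.hconcat([c1,c2]))
hsv=cv2.cvtColor(t,cv2.COLOR_BGR2HSV)
m=((hsv[...,2]>200)&(hsv[...,1]<40)).astype(np.uint8)
mm=np.zeros_like(m); mm[130:200,180:275]=m[130:200,180:275]
print("white px",mm.sum())
for q in[(189,194),(268,189),(186,142),(265,137)]: print(q,onplane("top",q,.251))
for q in[(105,149),(341,122)]: print("bar",q,onplane("top",q,.439))
E
```

```text
[[ 0.415 -0.    -0.91 ]
 [ 0.91  -0.001  0.415]
 [-0.001 -1.    -0.   ]]
cam in tool [-3.85785007e-06 -1.45806598e-01  8.26343297e-02]
white px 0
(189, 194) [0.49877596 0.14077251 0.251     ]
(268, 189) [ 0.51722372 -0.05814021  0.251     ]
(186, 142) [0.63304671 0.15481908 0.251     ]
(265, 137) [ 0.65228848 -0.04740655  0.251     ]
bar (105, 149) [0.56425465 0.29627306 0.439     ]
bar (341, 122) [ 0.63847408 -0.20392547  0.439     ]
```

View pics/crop1.png

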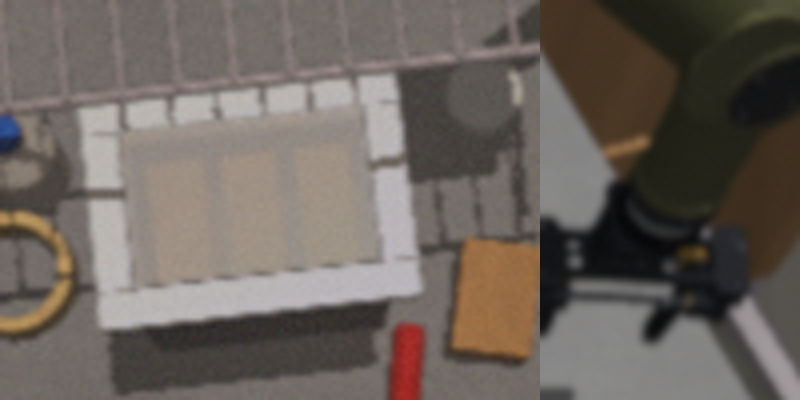

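View pics/wrist0.png

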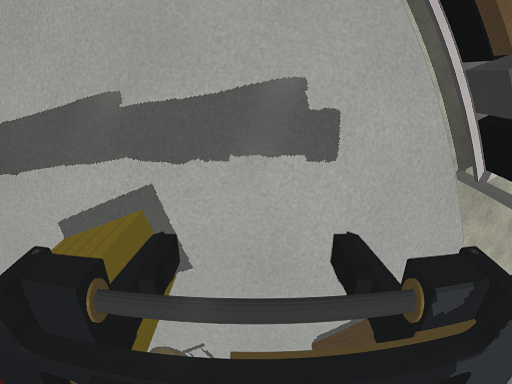

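```bash
cat > meas.py <<'E'
from h import *
out=[]
for n in("top","scene"):
    im=snapshot(n)[:,:,::-1].copy()
    x0,y0=.45,-.12; S=2000
    g=[(x0,y0),(x0+.3,y0),(x0+.3,y0+.35),(x0,y0+.35)]
    src=np.float32([proj(n,(*q,.252)) for q in g])
    dst=np.float32([((y0+.35-q[1])*S,(x0+.3-q[0])*S) for q in g])
    w=cv2.warpPerspective(im,cv2.getPerspectiveTransform(src,dst),(700,600),flags=2)
    hsv=cv2.cvtColor(w,cv2.COLOR_BGR2HSV)
    m=((hsv[...,2]>150)&(hsv[...,1]<30)).astype(np.uint8)
    m=cv2.morphologyEx(m,cv2.MORPH_OPEN,np.ones((9,9)))
    k,l,st,c=cv2.connectedComponentsWithStats(m)
    ids=np.argsort(-st[1:,4])[:3]+1
    b=(l==l[tuple(np.argwhere(l==ids[0])[0])])
    (cx,cy),wh,a=cv2.minAreaRect(np.argwhere(b)[:,::-1].astype(np.float32))
    X=lambda p:(round(x0+.3-p[1]/S,4),round(y0+.35-p[0]/S,4))
    print(n,"centre",X((cx,cy)),"size",np.array(wh)/S,"ang",a,[st[i].tolist() for i in ids])
    w[b]=(w[b]*.6+np.array([0,90,0])).astype(np.uint8); out.append(w)
cv2.imwrite("pics/rect.png",cv2.resize(cv2.hconcat(out),(800,343),interpolation=cv2.INTER_AREA))
s=get_state()
for h in(0,.064,.1,.15,.2,.3): print(h,proj("scene",s["tool_pos"]+[0,0,h]).round(1))
E
python3 meas.py
```

```text
top centre (0.5466, 0.0435) size [0.08348714 0.20540002] ang 81.89188385009766 [[162, 298, 424, 217, 30015], [439, 178, 118, 110, 7509], [143, 227, 60, 110, 5046]]
scene centre (0.5774, 0.0496) size [0.15189584 0.21126007] ang 81.76812744140625 [[135, 167, 454, 356, 122233], [577, 0, 123, 231, 24060], [78, 113, 49, 56, 1934]]
0 [382.8  82.2]
0.064 [389.2  70.9]
0.1 [393.  64.]
0.15 [398.7  53.8]
0.2 [405.   42.6]
0.3 [419.2  17.2]
```

View pics/rect.png

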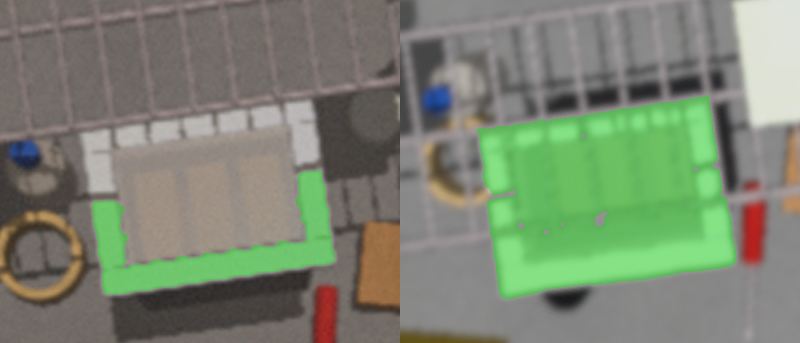

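>>> {"name": "carry_out", "arguments": {"offset": [[0, 0, 0.05], [0, 0, 0.05], [0, 0, 0.05], [0.02, -0.045, 0.02], [0.02, -0.05, 0], [0.02, -0.05, 0], [0.02, -0.05, 0], [0.02, -0.05, 0]], "twist": [0, 0, 0, -7, -7, -7, -7, -7]}}

```text
clock: 1.25
tool_pos: [0.3597, 0.3219, 0.4088]
eef_rot: [-0.683, -0.185, 0.184, 0.683]
contact_force: [0.0, -0.7, -0.5]
opening: 1.002
```

>>> {"name": "carry_out", "arguments": {"offset": [[0.02, -0.05, 0], [0.02, -0.05, 0], [0.02, -0.05, 0], [0.02, -0.03, 0], [0.01, -0.015, 0], [0, 0, 0]], "twist": [-7, -7, -8, 0, 0, 0]}}

```text
clock: 2.0
tool_pos: [0.4496, 0.1275, 0.4087]
eef_rot: [0.705, 0.051, -0.051, -0.705]
contact_force: [0.5, 0.3, -0.2]
opening: 0.998
```

```bash
python3 - <<'E'
from h import *
s=get_state();M=R.from_quat(s["eef_rot"]).as_matrix();print(s["clock"],s["tool_pos"],s["q"].round(2),s["contact_force"],M.round(3))
p=camera_params("wrist");np.save("pics/wp1.npy",np.r_[p["eye"],p["orientation"]])
w=snapshot("wrist")[:,:,::-1];cv2.imwrite("pics/w1.png",w)
a=snapshot("scene")[:,:,::-1];cv2.imwrite("pics/s1.png",a)
cv2.imwrite("pics/v1.png",cv2.hconcat([cv2.resize(w,(400,300)),cv2.resize(a[40:310,150:510],(400,300))]))
E
```

```text
2.0 [0.44962022 0.12749629 0.40866181] [-0.47  0.28  0.14  1.76 -0.04  1.11 -0.18] [ 0.46350325  0.26839157 -0.18660725] [[ 0.99   0.    -0.144]
 [ 0.144 -0.     0.99 ]
 [-0.    -1.    -0.   ]]
```

View pics/v1.png

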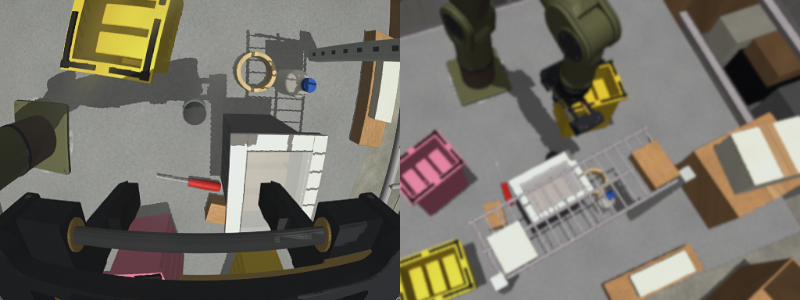

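```bash
python3 - <<'E'
import cv2
w=cv2.imread("pics/w1.png")
cv2.imwrite("pics/w1z.png",cv2.resize(w[155:305,275:435],None,fx=4,fy=4,interpolation=2))
E
```

```text
(no output)
```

View pics/w1z.png

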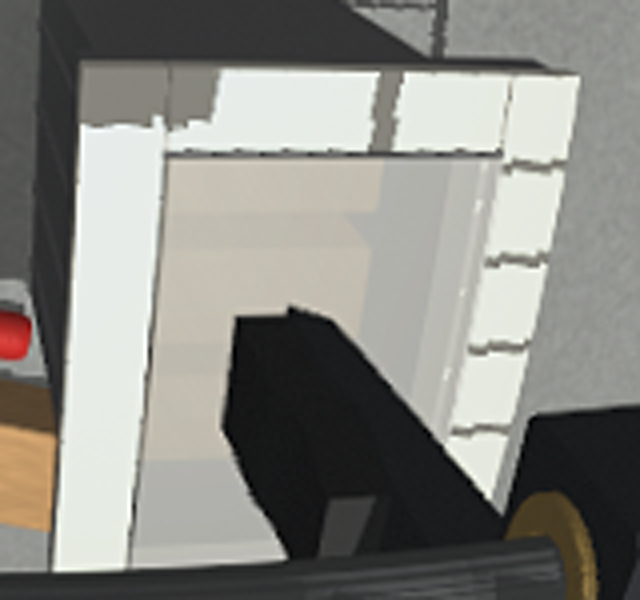

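```bash
python3 - <<'E'
from h import *
d=np.load("pics/wp1.npy");e,o=d[:3],d[3:]
K=camera_params("wrist")["camera_matrix"]
def wp(px,z):
    v=(np.array(px)-K[:2,2]);r=np.linalg.norm(v);t=r/K[0,0];u=v/r*np.sin(t)
    D=R.from_quat(o).apply([u[0],-u[1],-np.cos(t)]);return e+D*(z-e[2])/D[2]
P=[((80,62),'NL'),((580,75),'FL'),((52,570),'nearedge'),((166,152),'wNL'),((500,152),'wFL')]
Q={}
for p,n in P:
    Q[n]=wp((275+p[0]/4,155+p[1]/4),.252);print(n,Q[n].round(4))
a=Q['FL']-Q['NL'];print("len",np.linalg.norm(a),"yaw",np.degrees(np.arctan2(a[1],a[0])))
b=Q['NL']-Q['nearedge'];print("yaw2",np.degrees(np.arctan2(-b[0],b[1])))
y=np.radians(8.2);X=np.array([np.cos(y),np.sin(y)]);Y=np.array([-X[1],X[0]])
for n,s in(('NL',-1),('FL',1)): print("centre",Q[n][:2]-s*.075*X-.102*Y)
E
```

```text
NL [0.4913 0.1382 0.252 ]
FL [0.6415 0.1587 0.252 ]
nearedge [ 0.5157 -0.0274  0.252 ]
wNL [0.5195 0.117  0.252 ]
wFL [0.621  0.1316 0.252 ]
len 0.15156817472456605 yaw 7.746716575566021
yaw2 8.3804313153308
centre [0.5800881  0.04798952]
centre [0.58180657 0.04702569]
```

>>> {"name": "carry_out", "arguments": {"offset": [[0.004, -0.006, -0.02], [0, 0, -0.04], [0, 0, -0.04], [0, 0, -0.03], [0, 0, -0.012], [0, 0, 0]], "twist": [0, 0, 0, 0, 0, 0]}}

```text
clock: 2.85
tool_pos: [0.453, 0.1234, 0.2667]
eef_rot: [-0.705, -0.053, 0.053, 0.705]
contact_force: [-1.2, -0.2, 0.6]
opening: 0.996
```

>>> {"name": "carry_out", "arguments": {"offset": [[0, 0, -0.003], [0, 0, -0.003], [0, 0, -0.003], [0, 0, -0.002], [0, 0, 0]], "twist": [0, 0, 0, 0, 0]}}

```text
clock: 3.48
tool_pos: [0.4532, 0.1227, 0.2556]
eef_rot: [0.705, 0.052, -0.052, -0.705]
contact_force: [0.2, 0.7, 0.4]
opening: 1.001
```

>>> {"name": "carry_out", "arguments": {"offset": [[0, 0, -0.001], [0, 0, -0.001], [0, 0, -0.001], [0, 0, 0]], "twist": [0, 0, 0, 0]}}

```text
clock: 3.98
tool_pos: [0.4533, 0.1227, 0.2527]
eef_rot: [-0.705, -0.052, 0.052, 0.705]
contact_force: [0.5, 0.6, -0.0]
opening: 1.0
```

>>> {"name": "carry_out", "arguments": {"offset": [[0, 0, -0.001], [0, 0, -0.001], [0, 0, 0]], "twist": [0, 0, 0]}}

```text
clock: 4.35
tool_pos: [0.4534, 0.1228, 0.2518]
eef_rot: [-0.705, -0.053, 0.052, 0.705]
contact_force: [-5.1, -0.3, 11.3]
opening: 1.002
```

>>> {"name": "carry_out", "arguments": {"offset": [[0, 0, -0.001], [0, 0, 0], [0, 0, 0]], "twist": [0, 0, 0]}}

```text
clock: 4.72
tool_pos: [0.4533, 0.1228, 0.2511]
eef_rot: [-0.705, -0.053, 0.052, 0.705]
contact_force: [-4.5, -0.5, 13.4]
opening: 1.001
```

>>> {"name": "carry_out", "arguments": {"offset": [[0, 0, -0.001], [0, 0, 0]], "twist": [0, 0]}}

```text
clock: 4.97
tool_pos: [0.4533, 0.1228, 0.2502]
eef_rot: [-0.705, -0.053, 0.052, 0.705]
contact_force: [-5.1, -1.0, 14.2]
opening: 1.003
```

>>> {"name": "carry_out", "arguments": {"offset": [[0, 0, -0.001], [0, 0, 0]], "twist": [0, 0]}}

```text
clock: 5.22
tool_pos: [0.4533, 0.1229, 0.2492]
eef_rot: [-0.705, -0.053, 0.052, 0.705]
contact_force: [-6.1, -0.8, 15.6]
opening: 1.0
```

>>> {"name": "carry_out", "arguments": {"offset": [[0, 0, -0.001], [0, 0, 0]], "twist": [0, 0]}}

```text
clock: 5.48
tool_pos: [0.4533, 0.1229, 0.2486]
eef_rot: [-0.705, -0.053, 0.052, 0.706]
contact_force: [-7.5, -0.3, 19.4]
opening: 0.997
```

>>> {"name": "carry_out", "arguments": {"offset": [[0, 0, -0.001], [0, 0, 0]], "twist": [0, 0]}}

```text
clock: 5.72
tool_pos: [0.4534, 0.1229, 0.2484]
eef_rot: [-0.705, -0.053, 0.051, 0.706]
contact_force: [-9.1, -1.8, 27.7]
opening: 0.997
```

>>> {"name": "carry_out", "arguments": {"offset": [[0, 0, -0.001], [0, 0, 0]], "twist": [0, 0]}}

```text
clock: 5.98
tool_pos: [0.4534, 0.1229, 0.2482]
eef_rot: [-0.705, -0.053, 0.051, 0.706]
contact_force: [-12.6, -1.0, 34.8]
opening: 1.001
```

>>> {"name": "carry_out", "arguments": {"offset": [[0, 0, 0.01], [0, 0, 0.03], [0.0065, -0.045, 0], [0.0065, -0.045, 0], [0.0065, -0.045, 0], [0.006, -0.045, 0], [0, 0, -0.01], [0, 0, 0]], "twist": [0, 0, 0, 0, 0, 0, 0, 0]}}

```text
clock: 6.98
tool_pos: [0.4781, -0.0565, 0.2739]
eef_rot: [-0.705, -0.052, 0.053, 0.706]
contact_force: [-0.0, 0.3, 1.1]
opening: 1.0
```

>>> {"name": "carry_out", "arguments": {"offset": [[0, 0, -0.008], [0, 0, -0.004], [0, 0, -0.003], [0, 0, 0]], "twist": [0, 0, 0, 0]}}

```text
clock: 7.48
tool_pos: [0.4787, -0.057, 0.2596]
eef_rot: [-0.705, -0.052, 0.053, 0.705]
contact_force: [-0.2, 0.6, -0.0]
opening: 1.002
```

>>> {"name": "carry_out", "arguments": {"offset": [[0, -0.002, -0.003], [0, 0, -0.001], [0, 0, 0]], "twist": [0, 0, 0]}}

```text
clock: 7.85
tool_pos: [0.4788, -0.0594, 0.2557]
eef_rot: [-0.705, -0.052, 0.052, 0.705]
contact_force: [-0.3, -0.3, 0.1]
opening: 0.998
```

>>> {"name": "carry_out", "arguments": {"offset": [[0, 0, -0.001], [0, 0, -0.001], [0, 0, 0]], "twist": [0, 0, 0]}}

```text
clock: 8.22
tool_pos: [0.4789, -0.0593, 0.2547]
eef_rot: [-0.705, -0.053, 0.052, 0.705]
contact_force: [-3.9, 0.8, 8.8]
opening: 0.999
```

>>> {"name": "carry_out", "arguments": {"offset": [[0, 0, -0.001], [0, 0, -0.001], [0, 0, 0]], "twist": [0, 0, 0]}}

```text
clock: 8.6
tool_pos: [0.4789, -0.0593, 0.253]
eef_rot: [-0.705, -0.053, 0.052, 0.705]
contact_force: [-3.4, 0.6, 11.4]
opening: 0.999
```

>>> {"name": "carry_out", "arguments": {"offset": [[0, 0, -0.001], [0, 0, -0.001], [0, 0, 0]], "twist": [0, 0, 0]}}

```text
clock: 8.98
tool_pos: [0.4788, -0.0594, 0.251]
eef_rot: [-0.705, -0.053, 0.052, 0.705]
contact_force: [-4.3, 0.7, 11.7]
opening: 1.001
```

>>> {"name": "carry_out", "arguments": {"offset": [[0, 0, -0.001], [0, 0, -0.001], [0, 0, 0]], "twist": [0, 0, 0]}}

```text
clock: 9.35
tool_pos: [0.4787, -0.0594, 0.249]
eef_rot: [-0.705, -0.053, 0.052, 0.705]
contact_force: [-5.7, 0.8, 12.4]
opening: 1.001
```

>>> {"name": "carry_out", "arguments": {"offset": [[0, 0, -0.001], [0, 0, 0]], "twist": [0, 0]}}

```text
clock: 9.6
tool_pos: [0.4787, -0.0594, 0.2485]
eef_rot: [-0.705, -0.053, 0.052, 0.705]
contact_force: [-6.5, 0.7, 17.0]
opening: 0.999
```

>>> {"name": "carry_out", "arguments": {"offset": [[0, 0, -0.001], [0, 0, 0]], "twist": [0, 0]}}

```text
clock: 9.85
tool_pos: [0.4787, -0.0594, 0.2484]
eef_rot: [-0.705, -0.053, 0.051, 0.705]
contact_force: [-9.1, 2.1, 25.8]
opening: 0.999
```

>>> {"name": "carry_out", "arguments": {"offset": [[0, 0, 0.01], [0, 0, 0.025], [0.02, 0.003, 0], [0.02, 0.003, 0], [0.01, 0.001, 0], [0, 0, 0]], "twist": [0, 0, 0, 0, 0, 0]}}

```text
clock: 10.6
tool_pos: [0.5289, -0.0523, 0.2804]
eef_rot: [0.705, 0.052, -0.053, -0.705]
contact_force: [-0.3, -0.7, -0.8]
opening: 1.0
```

```bash
python3 - <<'E'
from h import *
s=get_state();print(s["clock"],s["tool_pos"],s["contact_force"])
a=snapshot("scene")[:,:,::-1];t=snapshot("top")[:,:,::-1]
b=snapshot("wrist")[:,:,::-1]
cv2.imwrite("pics/v2.png",cv2.hconcat([cv2.resize(a[130:280,200:350],(400,400),interpolation=2),cv2.resize(t[90:240,150:300],(400,400),interpolation=2)]))
cv2.imwrite("pics/w2.png",b)
E
```

```text
10.6 [ 0.5288958  -0.0522504   0.28044195] [-0.32478389 -0.65786668 -0.8390531 ]
```

View pics/v2.png

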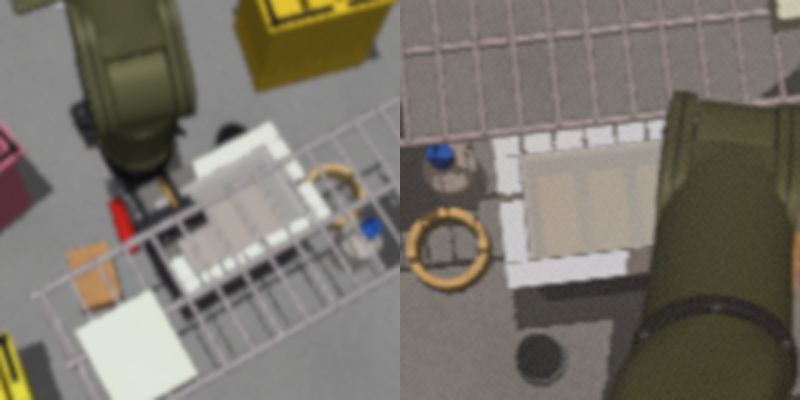

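>>> {"name": "carry_out", "arguments": {"offset": [[0.005, 0.001, 0], [0.005, 0.001, 0], [0.005, 0, 0], [0.005, 0.001, 0], [0, 0, -0.01], [0, 0, -0.005], [0, 0, 0]], "twist": [0, 0, 0, 0, 0, 0, 0]}}

```text
clock: 11.62
tool_pos: [0.5481, -0.0493, 0.265]
eef_rot: [-0.705, -0.052, 0.053, 0.705]
contact_force: [0.5, -0.1, 0.6]
opening: 1.003
```

>>> {"name": "carry_out", "arguments": {"offset": [[0, 0, -0.004], [0, 0, -0.003], [0, 0, -0.002], [0, 0, 0]], "twist": [0, 0, 0, 0]}}

```text
clock: 12.12
tool_pos: [0.5487, -0.0493, 0.2566]
eef_rot: [0.705, 0.052, -0.052, -0.705]
contact_force: [-0.3, 0.1, -0.0]
opening: 0.999
```

>>> {"name": "carry_out", "arguments": {"offset": [[0, 0, -0.001], [0, 0, -0.001], [0, 0, 0]], "twist": [0, 0, 0]}}

```text
clock: 12.5
tool_pos: [0.5487, -0.0493, 0.2547]
eef_rot: [-0.705, -0.052, 0.052, 0.705]
contact_force: [0.4, -0.6, -0.7]
opening: 0.998
```

>>> {"name": "carry_out", "arguments": {"offset": [[0, 0, -0.001], [0, 0, -0.001], [0, 0, 0]], "twist": [0, 0, 0]}}

```text
clock: 12.88
tool_pos: [0.5488, -0.0493, 0.2527]
eef_rot: [-0.705, -0.052, 0.052, 0.705]
contact_force: [0.6, 0.7, -0.2]
opening: 1.005
```

>>> {"name": "carry_out", "arguments": {"offset": [[0, 0, -0.001], [0, 0, 0], [0, 0, 0]], "twist": [0, 0, 0]}}

```text
clock: 13.25
tool_pos: [0.5489, -0.0493, 0.2524]
eef_rot: [-0.705, -0.053, 0.052, 0.705]
contact_force: [-2.0, -0.1, 5.4]
opening: 1.002
```

>>> {"name": "carry_out", "arguments": {"offset": [[0, 0, -0.001], [0, 0, 0]], "twist": [0, 0]}}

```text
clock: 13.5
tool_pos: [0.5489, -0.0493, 0.2522]
eef_rot: [-0.705, -0.053, 0.052, 0.705]
contact_force: [-5.0, 0.5, 11.4]
opening: 0.999
```

>>> {"name": "carry_out", "arguments": {"offset": [[0, 0, -0.001], [0, 0, 0]], "twist": [0, 0]}}

```text
clock: 13.75
tool_pos: [0.5489, -0.0493, 0.252]
eef_rot: [-0.705, -0.053, 0.052, 0.705]
contact_force: [-7.0, 1.7, 17.2]
opening: 1.002
```

>>> {"name": "carry_out", "arguments": {"offset": [[0, 0, -0.001], [0, 0, 0]], "twist": [0, 0]}}

```text
clock: 14.0
tool_pos: [0.549, -0.0494, 0.2516]
eef_rot: [-0.705, -0.053, 0.051, 0.705]
contact_force: [-8.3, 0.1, 21.3]
opening: 0.999
```

>>> {"name": "carry_out", "arguments": {"offset": [[0, 0, -0.001], [0, 0, 0]], "twist": [0, 0]}}

```text
clock: 14.25
tool_pos: [0.5491, -0.0494, 0.2509]
eef_rot: [-0.705, -0.053, 0.051, 0.705]
contact_force: [-8.0, 0.7, 22.0]
opening: 0.999
```

>>> {"name": "carry_out", "arguments": {"offset": [[0, 0, -0.001], [0, 0, 0]], "twist": [0, 0]}}

```text
clock: 14.5
tool_pos: [0.5492, -0.0494, 0.2501]
eef_rot: [-0.705, -0.053, 0.051, 0.705]
contact_force: [-10.3, 0.8, 23.4]
opening: 1.002
```

>>> {"name": "carry_out", "arguments": {"offset": [[0, 0, -0.001], [0, 0, 0]], "twist": [0, 0]}}

```text
clock: 14.75
tool_pos: [0.5494, -0.0494, 0.2493]
eef_rot: [-0.705, -0.054, 0.051, 0.705]
contact_force: [-9.2, 0.9, 24.8]
opening: 1.002
```

>>> {"name": "carry_out", "arguments": {"offset": [[0, 0, -0.001], [0, 0, 0]], "twist": [0, 0]}}

```text
clock: 15.0
tool_pos: [0.5495, -0.0495, 0.2485]
eef_rot: [-0.705, -0.054, 0.051, 0.705]
contact_force: [-9.0, 0.4, 26.2]
opening: 0.996
```

>>> {"name": "carry_out", "arguments": {"offset": [[0, 0, -0.001], [0, 0, 0]], "twist": [0, 0]}}

```text
clock: 15.25
tool_pos: [0.5495, -0.0495, 0.2483]
eef_rot: [-0.705, -0.054, 0.05, 0.705]
contact_force: [-11.9, 0.6, 32.0]
opening: 1.003
```

>>> {"name": "carry_out", "arguments": {"offset": [[0, 0, -0.001], [0, 0, 0]], "twist": [0, 0]}}

```text
clock: 15.5
tool_pos: [0.5496, -0.0495, 0.2482]
eef_rot: [-0.705, -0.054, 0.05, 0.705]
contact_force: [-14.9, 1.7, 38.6]
opening: 0.997
```

>>> {"name": "carry_out", "arguments": {"offset": [[0, 0, 0.01], [0, 0, 0.024], [-0.02, -0.003, 0], [-0.02, -0.003, 0], [-0.0065, 0.045, 0], [-0.0065, 0.046, 0], [-0.0065, 0.046, 0], [-0.0065, 0.046, 0]], "twist": [0, 0, 0, 0, 0, 0, 0, 0]}}

```text
clock: 16.5
tool_pos: [0.4825, 0.1291, 0.2766]
eef_rot: [0.705, 0.052, -0.052, -0.705]
contact_force: [0.1, -0.4, 0.0]
opening: 0.999
```

>>> {"name": "carry_out", "arguments": {"offset": [[0, 0, 0], [0.01, 0.002, 0], [0.01, 0.001, 0], [0.01, 0.002, 0], [0.01, 0.001, 0], [0, 0, -0.005], [0, 0, 0]], "twist": [0, 0, 0, 0, 0, 0, 0]}}

```text
clock: 17.38
tool_pos: [0.5221, 0.1335, 0.2711]
eef_rot: [0.705, 0.052, -0.053, -0.705]
contact_force: [-0.2, -0.1, -0.0]
opening: 0.999
```

>>> {"name": "carry_out", "arguments": {"offset": [[0, 0, -0.006], [0, 0, -0.005], [0, 0, -0.003], [0, 0, 0]], "twist": [0, 0, 0, 0]}}

```text
clock: 17.88
tool_pos: [0.5226, 0.1337, 0.2575]
eef_rot: [0.705, 0.052, -0.053, -0.705]
contact_force: [0.5, -0.1, -0.5]
opening: 1.005
```

>>> {"name": "carry_out", "arguments": {"offset": [[0, 0, -0.001], [0, 0, -0.001], [0, 0, -0.001], [0, 0, 0]], "twist": [0, 0, 0, 0]}}

```text
clock: 18.38
tool_pos: [0.5227, 0.1337, 0.2547]
eef_rot: [-0.705, -0.052, 0.052, 0.705]
contact_force: [0.2, 0.4, 0.6]
opening: 0.999
```

>>> {"name": "carry_out", "arguments": {"offset": [[0, 0, -0.001], [0, 0, -0.001], [0, 0, 0]], "twist": [0, 0, 0]}}

```text
clock: 18.75
tool_pos: [0.5228, 0.1338, 0.2528]
eef_rot: [-0.705, -0.052, 0.052, 0.705]
contact_force: [0.2, 0.1, 0.6]
opening: 1.001
```

>>> {"name": "carry_out", "arguments": {"offset": [[0, 0, -0.001], [0, 0, 0]], "twist": [0, 0]}}

```text
clock: 19.0
tool_pos: [0.5228, 0.1338, 0.2525]
eef_rot: [-0.705, -0.053, 0.052, 0.705]
contact_force: [-2.1, 0.2, 6.1]
opening: 1.001
```

>>> {"name": "carry_out", "arguments": {"offset": [[0, 0, -0.001], [0, 0, -0.001], [0, 0, 0]], "twist": [0, 0, 0]}}

```text
clock: 19.38
tool_pos: [0.5229, 0.1339, 0.2519]
eef_rot: [-0.705, -0.053, 0.052, 0.706]
contact_force: [-6.7, -1.4, 16.9]
opening: 1.002
```

>>> {"name": "carry_out", "arguments": {"offset": [[0, 0, -0.001], [0, 0, -0.001], [0, 0, 0]], "twist": [0, 0, 0]}}

```text
clock: 19.75
tool_pos: [0.5231, 0.1339, 0.2503]
eef_rot: [-0.705, -0.053, 0.051, 0.706]
contact_force: [-7.8, -1.8, 19.3]
opening: 0.999
```

>>> {"name": "carry_out", "arguments": {"offset": [[0, 0, -0.001], [0, 0, -0.001], [0, 0, 0]], "twist": [0, 0, 0]}}

```text
clock: 20.12
tool_pos: [0.5233, 0.1339, 0.2485]
eef_rot: [-0.705, -0.053, 0.051, 0.706]
contact_force: [-8.6, -1.7, 20.9]
opening: 1.005
```

>>> {"name": "carry_out", "arguments": {"offset": [[0, 0, -0.001], [0, 0, 0]], "twist": [0, 0]}}

```text
clock: 20.38
tool_pos: [0.5234, 0.1339, 0.2481]
eef_rot: [-0.705, -0.054, 0.051, 0.706]
contact_force: [-9.4, -1.4, 25.2]
opening: 1.001
```

>>> {"name": "carry_out", "arguments": {"offset": [[0, 0, -0.001], [0, 0, 0]], "twist": [0, 0]}}

```text
clock: 20.62
tool_pos: [0.5234, 0.134, 0.248]
eef_rot: [-0.705, -0.054, 0.051, 0.706]
contact_force: [-12.8, -1.5, 32.6]
opening: 1.001
```

>>> {"name": "carry_out", "arguments": {"offset": [[0, 0, -0.001], [0, 0, 0], [0, 0, 0]], "twist": [0, 0, 0]}}

```text
clock: 21.0
tool_pos: [0.5234, 0.134, 0.248]
eef_rot: [-0.704, -0.054, 0.05, 0.706]
contact_force: [-15.8, -2.8, 39.5]
opening: 0.997
```

>>> {"name": "carry_out", "arguments": {"offset": [[0, 0, 0.01], [0, 0, 0.02], [-0.035, -0.005, 0], [-0.034, -0.005, 0], [0, 0, -0.015], [0, 0, 0]], "twist": [0, 0, 0, 0, 0, 0]}}

```text
clock: 21.75
tool_pos: [0.4531, 0.1235, 0.2572]
eef_rot: [0.705, 0.052, -0.053, -0.705]
contact_force: [-0.0, -0.5, 0.2]
opening: 0.997
```

>>> {"name": "carry_out", "arguments": {"offset": [[0, 0, -0.003], [0, 0, -0.003], [0, 0, -0.002], [0, 0, 0]], "twist": [0, 0, 0, 0]}}

```text
clock: 22.25
tool_pos: [0.4538, 0.1237, 0.2496]
eef_rot: [0.705, 0.052, -0.052, -0.705]
contact_force: [-0.1, -0.5, -0.6]
opening: 0.997
```

>>> {"name": "carry_out", "arguments": {"offset": [[0, 0, -0.001], [0, 0, -0.001], [0, 0, -0.001], [0, 0, 0]], "twist": [0, 0, 0, 0]}}

```text
clock: 22.75
tool_pos: [0.454, 0.1238, 0.2483]
eef_rot: [-0.705, -0.053, 0.052, 0.705]
contact_force: [-5.2, 0.0, 15.1]
opening: 0.998
```

>>> {"name": "carry_out", "arguments": {"offset": [[0, 0, -0.001], [0, 0, 0]], "twist": [0, 0]}}

```text
clock: 23.0
tool_pos: [0.454, 0.1237, 0.2482]
eef_rot: [-0.705, -0.053, 0.051, 0.706]
contact_force: [-8.2, -1.8, 23.3]
opening: 1.001
```

>>> {"name": "carry_out", "arguments": {"offset": [[0, 0, 0.01], [0, 0, 0.025], [0.0065, -0.046, 0], [0.0065, -0.046, 0], [0.0065, -0.046, 0], [0.0065, -0.045, 0], [0, 0, -0.026], [0, 0, 0]], "twist": [0, 0, 0, 0, 0, 0, 0, 0]}}

```text
clock: 24.0
tool_pos: [0.4785, -0.0595, 0.2536]
eef_rot: [-0.705, -0.051, 0.053, 0.705]
contact_force: [0.0, 0.6, -0.7]
opening: 0.997
```

>>> {"name": "carry_out", "arguments": {"offset": [[0, 0, -0.002], [0, 0, -0.002], [0, 0, 0]], "twist": [0, 0, 0]}}

```text
clock: 24.38
tool_pos: [0.48, -0.0588, 0.2511]
eef_rot: [-0.705, -0.053, 0.052, 0.705]
contact_force: [-0.3, -0.0, 0.2]
opening: 0.998
```

>>> {"name": "carry_out", "arguments": {"offset": [[0, 0, -0.001], [0, 0, -0.001], [0, 0, 0]], "twist": [0, 0, 0]}}

```text
clock: 24.75
tool_pos: [0.4798, -0.0592, 0.2488]
eef_rot: [-0.705, -0.052, 0.052, 0.705]
contact_force: [-0.3, -0.2, -0.4]
opening: 1.001
```

>>> {"name": "carry_out", "arguments": {"offset": [[0, 0, -0.001], [0, 0, -0.001], [0, 0, 0]], "twist": [0, 0, 0]}}

```text
clock: 25.12
tool_pos: [0.4799, -0.0593, 0.2483]
eef_rot: [-0.705, -0.053, 0.052, 0.705]
contact_force: [-6.0, 0.9, 13.8]
opening: 1.002
```

Near right is still home. Now re-check far right.

>>> {"name": "carry_out", "arguments": {"offset": [[0, 0, 0.01], [0, 0, 0.018], [0.025, 0.004, 0], [0.025, 0.003, 0], [0.018, 0.003, 0], [0, 0, -0.018], [0, 0, 0]], "twist": [0, 0, 0, 0, 0, 0, 0]}}

```text
clock: 26.0
tool_pos: [0.5469, -0.0492, 0.2557]
eef_rot: [-0.705, -0.051, 0.053, 0.705]
contact_force: [0.1, 0.1, 1.1]
opening: 0.997
```

>>> {"name": "carry_out", "arguments": {"offset": [[0, 0, -0.003], [0, 0, -0.003], [0, 0, -0.002], [0, 0, 0]], "twist": [0, 0, 0, 0]}}

```text
clock: 26.5
tool_pos: [0.5478, -0.0493, 0.2488]
eef_rot: [-0.705, -0.052, 0.052, 0.705]
contact_force: [-0.4, 0.1, -0.1]
opening: 1.002
```

>>> {"name": "carry_out", "arguments": {"offset": [[0, 0, -0.001], [0, 0, -0.001], [0, 0, 0]], "twist": [0, 0, 0]}}

```text
clock: 26.88
tool_pos: [0.5479, -0.0493, 0.2485]
eef_rot: [-0.705, -0.053, 0.052, 0.705]
contact_force: [-5.1, 0.5, 11.8]
opening: 0.996
```

>>> {"name": "carry_out", "arguments": {"offset": [[0, 0, -0.001], [0, 0, -0.001], [0, 0, -0.001], [0, 0, 0]], "twist": [0, 0, 0, 0]}}

```text
clock: 27.38
tool_pos: [0.548, -0.0494, 0.2481]
eef_rot: [-0.705, -0.054, 0.051, 0.705]
contact_force: [-13.2, 1.6, 30.2]
opening: 0.999
```

>>> {"name": "carry_out", "arguments": {"offset": [[0, 0, 0.01], [0, 0, 0.03], [-0.03, -0.004, 0], [-0.045, -0.006, 0], [-0.05, -0.007, 0], [-0.05, 0, 0.04], [-0.04, 0, 0.04], [0, 0, 0]], "twist": [0, 0, 0, 0, 0, 0, 0, 0]}}

```text
clock: 28.38
tool_pos: [0.333, -0.0666, 0.3649]
eef_rot: [-0.705, -0.054, 0.05, 0.705]
contact_force: [0.4, -0.1, 0.0]
opening: 0.997
```

```bash
python3 - <<'E'
from h import *
s=get_state();print(s["clock"],s["tool_pos"],s["contact_force"])
a=snapshot("scene")[:,:,::-1];t=snapshot("top")[:,:,::-1]
cv2.imwrite("pics/v3.png",cv2.hconcat([cv2.resize(a[130:280,200:350],(400,400),interpolation=2),cv2.resize(t[90:240,150:300],(400,400),interpolation=2)]))
E
```

```text
28.375 [ 0.33296581 -0.06664388  0.36487496] [ 0.38337901 -0.12954107  0.03626717]
```

View pics/v3.png

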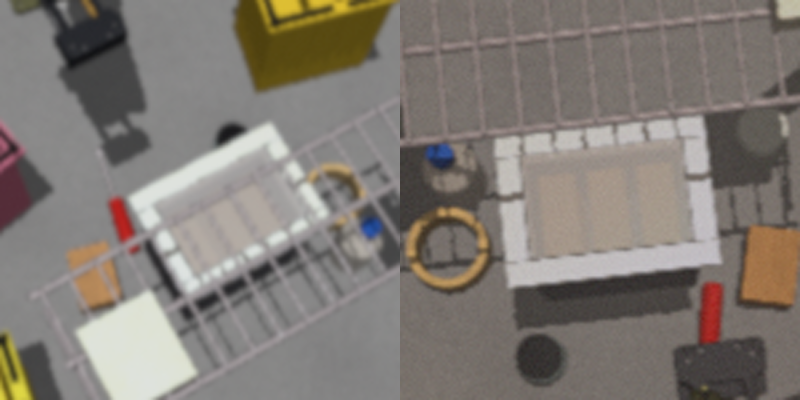

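The pictures show the lid in place and uncracked, with tape, carton, driver, jar, spray and tin unmoved. The arm is clear.

```bash
python3 -c "
from plant import *
print(job.finish_job())"
```

```text
the job is handed in; nothing more can be done
None
```

I pressed the lid's rim down on all four sides until it felt solid, and handed the job in at about 28 s of the 61 s allowed. By touch it is seated everywhere, but the far corners were judged indirectly.

- **Method:** The interface only turns the tool about the vertical, so I could not lean it under the shelf. I pressed the near corners directly. For the far ones I ran the open gripper's front finger under the shelf bar and pressed the side rims just past the middle. The near corners, already solid, acted as the pivot.
- **Seating:** All four places ended solid with the fingertip at 248.0–248.4 mm, against the 248 mm expected for a seated rim. The highest vertical force I read was about 39.5 N (about 42.5 N counting the sideways part), so the margin to the 45 N limit was small.
- **Re-checks:** I pressed near left, near right and far right again. All three met resistance at the same height and had not lifted. Far left was pressed last and not re-checked.
- **Not checked directly:** I never touched the rim at the far corners themselves. Their seating is inferred from the height of the side rims and the rigid lid.
- **Surroundings:** The last pictures show the nearby things unmoved and the arm clear. I felt no contact with the shelf.

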